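Re-rack the glaze bottles in reverse order

TASK

Move the row of four glaze bottles from the brown wooden rack into the blue rack, one to a bay, in reverse order: the bottle that stood leftmost (seen from the robot) in the old rack ends rightmost in the new one, and so on along the row. Keep every bottle upright on the way, and leave all four standing upright on the floors of their bays.

Things in the scene. Friction and masses are not known exactly. Their poses are not given: they have to be found in the camera images.
- bottle_lemon: Round upright squeeze bottle of glaze with a yellow body, 57 mm across at the body and 190 mm tall, mass 0.2 to 0.45 kg. Its white cap on top is round, 30 mm across and the top 24 mm of the height; below it the shoulder slopes out to the body. Origin at the centre of the underside, z up; its yaw means nothing. It starts standing in a bay of the old rack.
- bottle_rose: Round upright squeeze bottle of glaze with a pink-red body, 66 mm across at the body and 218 mm tall, mass 0.2 to 0.45 kg. Its white cap on top is round, 36 mm across and the top 24 mm of the height; below it the shoulder slopes out to the body. Origin at the centre of the underside, z up; its yaw means nothing. It starts standing in a bay of the old rack.
- bottle_slate: Round upright squeeze bottle of glaze with a dark slate blue body, 67 mm across at the body and 208 mm tall, mass 0.2 to 0.45 kg. Its white cap on top is round, 35 mm across and the top 24 mm of the height; below it the shoulder slopes out to the body. Origin at the centre of the underside, z up; its yaw means nothing. It starts standing in a bay of the old rack.
- bottle_oat: Round upright squeeze bottle of glaze with a beige body, 68 mm across at the body and 218 mm tall, mass 0.2 to 0.45 kg. Its white cap on top is round, 36 mm across and the top 24 mm of the height; below it the shoulder slopes out to the body. Origin at the centre of the underside, z up; its yaw means nothing. It starts standing in a bay of the old rack.
- tile_lemon: Flat yellow colour tile, 34 x 60 x 7 mm, fixed on the front ledge of the old rack 69 mm in front (-x of the rack) of the centre of the bay in which the yellow bottle stands at the start: it shows which bottle stood there. Origin at the centre of its underside, axes as the rack's. It stays where it is.
- tile_rose: Flat pink-red colour tile, 34 x 60 x 7 mm, fixed on the front ledge of the old rack 69 mm in front (-x of the rack) of the centre of the bay in which the pink-red bottle stands at the start: it shows which bottle stood there. Origin at the centre of its underside, axes as the rack's. It stays where it is.
- tile_slate: Flat dark slate blue colour tile, 34 x 60 x 7 mm, fixed on the front ledge of the old rack 69 mm in front (-x of the rack) of the centre of the bay in which the dark slate blue bottle stands at the start: it shows which bottle stood there. Origin at the centre of its underside, axes as the rack's. It stays where it is.
- tile_oat: Flat beige colour tile, 34 x 60 x 7 mm, fixed on the front ledge of the old rack 69 mm in front (-x of the rack) of the centre of the bay in which the beige bottle stands at the start: it shows which bottle stood there. Origin at the centre of its underside, axes as the rack's. It stays where it is.
- old_rack: Low brown wooden rack, left or right, fixed to the table, 366 mm long. Origin on the table under the row's centre; y along the row to the robot's left (yaw within 0.2), x away from it. Four bays centred at y -135, -45, 45, 135 mm, x 0; each 84x84 mm inside, walls 6 mm thick and up to 34 mm above the table, floor 8 mm. Low ledge (lip 14 mm high) in front to x -95 mm. Holds the bottles at the start.
- new_rack: Low blue rack, left or right, fixed to the table, 366 mm long. Origin on the table under the row's centre; y along the row to the robot's left (yaw within 0.2), x away from it. Four bays centred at y -135, -45, 45, 135 mm, x 0; each 84x84 mm inside, walls 6 mm thick and up to 34 mm above the table, floor 8 mm. Low ledge (lip 14 mm high) in front to x -95 mm. Empty at the start.
Things that resemble listed ones, but are neither listed nor needed, are in the scene too. Leave any orange or purple look-alike of the bottle_oat alone.

How it is judged:
At the end, for the whole second after the job is handed in: Each bottle stands in the blue rack in the bay that mirrors its old one (left to right), the centre of its foot within 16 mm of the bay centre along and across the row, its underside on the bay floor (4 to 14 mm above the table), tilted less than 0.08 rad and at rest (((y of tile_lemon in the frame of old_rack between -0.155 and -0.115 m and y of bottle_lemon in the frame of new_rack between 0.119 and 0.151 m) or (y of tile_lemon in the frame of old_rack between -0.065 and -0.025 m and y of bottle_lemon in the frame of new_rack between 0.029 and 0.061 m) or (y of tile_lemon in the frame of old_rack between 0.025 and 0.065 m and y of bottle_lemon in the frame of new_rack between -0.061 and -0.029 m) or (y of tile_lemon in the frame of old_rack between 0.115 and 0.155 m and y of bottle_lemon in the frame of new_rack between -0.151 and -0.119 m)) and x of bottle_lemon in the frame of new_rack between -0.016 and 0.016 m and z of bottle_lemon in the frame of new_rack between 0.004 and 0.014 m and angle between each of bottle_lemon, bottle_rose, bottle_slate, bottle_oat's own z axis and vertical below 0.08 rad and linear speed of each of bottle_lemon, bottle_rose, bottle_slate, bottle_oat below 0.02 m/s and angular speed of each of bottle_lemon, bottle_rose, bottle_slate, bottle_oat below 0.2 rad/s and ((y of tile_rose in the frame of old_rack between -0.155 and -0.115 m and y of bottle_rose in the frame of new_rack between 0.119 and 0.151 m) or (y of tile_rose in the frame of old_rack between -0.065 and -0.025 m and y of bottle_rose in the frame of new_rack between 0.029 and 0.061 m) or (y of tile_rose in the frame of old_rack between 0.025 and 0.065 m and y of bottle_rose in the frame of new_rack between -0.061 and -0.029 m) or (y of tile_rose in the frame of old_rack between 0.115 and 0.155 m and y of bottle_rose in the frame of new_rack between -0.151 and -0.119 m)) and x of bottle_rose in the frame of new_rack between -0.016 and 0.016 m and z of bottle_rose in the frame of new_rack between 0.004 and 0.014 m and ((y of tile_slate in the frame of old_rack between -0.155 and -0.115 m and y of bottle_slate in the frame of new_rack between 0.119 and 0.151 m) or (y of tile_slate in the frame of old_rack between -0.065 and -0.025 m and y of bottle_slate in the frame of new_rack between 0.029 and 0.061 m) or (y of tile_slate in the frame of old_rack between 0.025 and 0.065 m and y of bottle_slate in the frame of new_rack between -0.061 and -0.029 m) or (y of tile_slate in the frame of old_rack between 0.115 and 0.155 m and y of bottle_slate in the frame of new_rack between -0.151 and -0.119 m)) and x of bottle_slate in the frame of new_rack between -0.016 and 0.016 m and z of bottle_slate in the frame of new_rack between 0.004 and 0.014 m and ((y of tile_oat in the frame of old_rack between -0.155 and -0.115 m and y of bottle_oat in the frame of new_rack between 0.119 and 0.151 m) or (y of tile_oat in the frame of old_rack between -0.065 and -0.025 m and y of bottle_oat in the frame of new_rack between 0.029 and 0.061 m) or (y of tile_oat in the frame of old_rack between 0.025 and 0.065 m and y of bottle_oat in the frame of new_rack between -0.061 and -0.029 m) or (y of tile_oat in the frame of old_rack between 0.115 and 0.155 m and y of bottle_oat in the frame of new_rack between -0.151 and -0.119 m)) and x of bottle_oat in the frame of new_rack between -0.016 and 0.016 m and z of bottle_oat in the frame of new_rack between 0.004 and 0.014 m); the robot touches nothing.
It fails at once if a bottle was tipped by more than 0.5 rad (angle between any of bottle_lemon, bottle_rose, bottle_slate, bottle_oat's own z axis and vertical above 0.5 rad).
It also fails if it takes over 112 s, if anything falls off the work surface, if the arm or the gripper's body presses on something with over 40 N, if the wrist force passes 120 N, or if a joint passes its speed limit or range.

ROBOT

A 7-joint arm with a two-finger parallel gripper is mounted at the origin on the work surface; the furniture and walls round the work are solid. World frame = base frame: x ahead of the robot, y to its left, z up, the work surface at z = 0. Lengths are in m, angles in rad, forces in N, time in s.
With the tool pointing down it reaches from about 0.425 to 0.95 m from the base axis. Payload 4.7 kg.
Tool frame: the origin (TCP) lies on the centre line of the jaws, within the pads' length; the fingertips stand robot.nose_length ahead of it and the grasp point (between the pads) lies 8 mm behind it (robot.nose_length is the distance from the TCP to the fingertips, in m); z points along the fingers, y is the line along which they close (so a half turn about z gives the same grasp; the last joint's range is limited). The gripper opens to 85 mm and grips with 20 to 120 N. Pads are 22 mm wide; open, the fingers measure 114 mm over their backs; the gripper's body (76 mm by 85 mm) begins 54 mm behind the grasp point. The pads swing forward as they close: fully open they stand 13 mm farther back than shut.
Start: joints at [1.108, 0.469, -0.049, 1.532, 0.024, 1.141, -0.082], TCP at [0.284, -0.612, 0.242] pointing down, gripper open.
Joint ranges: [-2.59, 2.59], [-0.33, 1.99], [-1.39, 1.29], [0.1, 2.45], [-1.04, 4.18], [0.21, 1.99], [-2.66, 2.66]. Speed limits (rad/s): [2.57, 2.57, 3.14, 3.14, 3.14, 3.14, 3.14].

INTERFACE

Orientations are given as [roll, pitch, yaw] about the fixed x, y, z axes, in that order (R = Rz(yaw) Ry(pitch) Rx(roll)).
In Python, from plant import robot gives the robot as it stands. Calls block until the motion is done:
- robot.goto(position, orientation): joint-space move of the TCP to a pose.
- robot.move_straight(position, vel=0.15, attitude=None, contact_N=None): straight line of the TCP; attitude=None keeps the orientation; vel is the mean speed in m/s. With contact_N (N) it stops when the force on the tool has changed by that much, and returns True; else False.
- robot.move_joints(angles): joint-space move.
- robot.grip(opening, strength=None): opening from 0.0 (shut) to 1.0 (fully open); strength is the grip in N (None keeps the last); returns when the fingers have stopped.
- robot.sleep(seconds).
- robot.inverse_kinematics(position, orientation): joint angles nearest the present ones, or None.
- robot.sense(): the state.
- robot.grab_frame(name): name is "scene" or "top" or "wrist"; returns a dict with "image" (480x640x3 uint8, red, green, blue), "range_z" (480x640 float32, m along the optical axis (not along the pixel's ray), 0 where there is no reading), "fx", "fy", "cx", "cy" (pixels), "dist_coeffs" ([k1, k2, p1, p2, k3] as OpenCV has them; the pictures are not rectified), "R" (3x3) and "t" (3): a world point X has camera coordinates R X + t. Camera axes: x right, y down, z forward; pixel columns grow to the right and rows downward; lengths in m; the calibration is good to about 2 mm. A picture is of the moment at which its call begins.
A pose or a line that the arm cannot do raises robot.IKError and nothing moves.
- robot.close_job(): hands the job in; it is judged then, once.
The state is a dict: "t": time; "joint_pos": joint angles; "joint_velocities": joint speeds; "effort": joint torques, N m; "tcp_pos": TCP position; "tcp_rot": TCP orientation; "wrist_force": force on the tool from outside, world axes, zero at the start; "torque": the same for the moment, N m; "opening": opening from 0.0 (shut) to 1.0 (fully open); "gripper_force": force on a finger pad.
Only numpy, scipy, OpenCV 4.12 (cv2) and the standard library are available. Lean on these libraries where they do the work, as an engineer would, in place of code of your own. Each camera call takes 0.05 s, during which the arm holds its last target. There are 200 camera calls.

## Working session

There is one attempt and no reset: what is moved stays moved. The work goes in short steps, each a Python script; the robot and the scene stay as the last script left them, time stands still between calls to the robot, and variables do not carry over. Pictures are saved under pics/ and viewed, at most 14 in all, crops included, and the job is handed in when it is done.

```bash
mkdir -p pics; ls
python3 - <<'E'
from plant import robot
import cv2,numpy as np
s=robot.sense();print(s['t'],s['tcp_pos'],s['tcp_rot'],s['opening'],robot.nose_length)
for n in("scene","top"):
    f=robot.grab_frame(n);cv2.imwrite(f"pics/{n}0.png",f["image"][:,:,::-1]);np.save(f"pics/{n}0.npy",f,allow_pickle=True)
    print(n,f["fx"],f["cx"],f["cy"],f["dist_coeffs"],(-f["R"].T@f["t"]).round(3),f["R"].round(2).tolist())
E
```

```text
pics
0.0 [ 0.28348778 -0.61196425  0.24124352] [-3.13962342e+00  4.05954575e-05  4.33815892e-01] 0.9969017339890688 0.011
scene 561.7618325816535 328.5636935869042 243.42614401785352 [-0.18178783  0.          0.          0.          0.        ] [-0.647 -0.808  0.874] [[0.59, -0.81, -0.0], [-0.41, -0.3, -0.86], [0.7, 0.51, -0.5]]
top 607.1576988428942 323.85544525184537 244.0962940795404 [-0.16735254  0.          0.          0.          0.        ] [0.041 0.076 1.404] [[-0.13, -0.99, -0.01], [-0.93, 0.12, -0.33], [0.33, -0.04, -0.94]]
```

View pics/scene0.png

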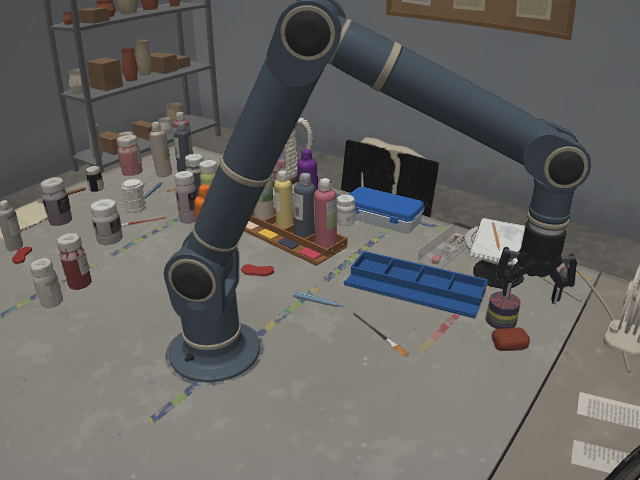

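View pics/top0.png

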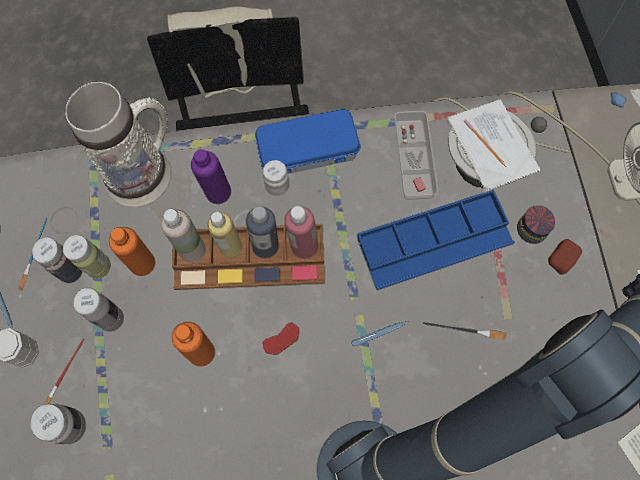

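The scene view has the blue rack right of the arm (≈345–485, 255–310), with the brown rack partly behind the arm. The top view has the bottles left to right at cap pixels oat (178,217), lemon (220,221), slate (263,217) and rose (299,216), with matching tiles. The blue rack is at ≈(360–512, 195–285) and empty.

```bash
cat > h.py <<'E'
import numpy as np,cv2
def cloud(f):
    K=np.array([[f["fx"],0,f["cx"]],[0,f["fy"],f["cy"]],[0,0,1]])
    v,u=np.mgrid[0:480,0:640]
    p=cv2.undistortPoints(np.stack([u,v],-1).reshape(-1,1,2).astype(np.float64),K,np.array(f["dist_coeffs"])).reshape(480,640,2)
    z=f["range_z"].astype(float)
    X=np.dstack([p*z[...,None],z])-np.array(f["t"])
    X=X@np.array(f["R"]); X[z<=0]=np.nan
    return X
def hsv(f): return cv2.cvtColor(f["image"],cv2.COLOR_RGB2HSV)
E
python3 - <<'E'
from h import *
for n in("top","scene"):
    f=np.load(f"pics/{n}0.npy",allow_pickle=True).item();X=cloud(f);H=hsv(f);h,s,v=[H[...,i] for i in range(3)]
    print(n,"table z",np.nanmedian(X[330:340,330:345,2]) if n=="top" else np.nanmedian(X[370:380,300:320,2]))
    x,y,z=[X[...,i] for i in range(3)]
    blue=(h>100)&(h<125)&(s>130)
    print("blue xy", [np.nanpercentile(a[blue&(y<-0.02)],[1,99]).round(3) for a in(x,y,z)])
    m=blue&(z>0.027)&(z<0.04)&(y<0.0)&(x<0.8)
    r=cv2.minAreaRect(X[m][:,:2].astype(np.float32));print("new top rect",r,m.sum(),np.nanmedian(z[m]))
    br=(h>3)&(h<18)&(s>90)
    m=br&(z>0.027)&(z<0.04)&(y>0.0)&(y<.6)&(x>.4)&(x<.8)
    r=cv2.minAreaRect(X[m][:,:2].astype(np.float32));print("old top rect",r,m.sum())
    cap=(s<60)&(v>110)&(z>0.15)&(z<0.24)&(x>.4)&(x<.75)&(y>0)&(y<.5)
    k,l,st,c=cv2.connectedComponentsWithStats(cap.astype(np.uint8))
    for i in range(1,k):
        if st[i,4]<20:continue
        P=X[l==i]; zt=np.percentile(P[:,2],90);T=P[P[:,2]>zt-.006]
        print("cap px",c[i].round(),st[i,4],"ztop",zt.round(4),"mid",((T[:,:2].max(0)+T[:,:2].min(0))/2).round(4),"ext",(np.ptp(T[:,:2],axis=0)).round(4))
f=np.load("pics/top0.npy",allow_pickle=True).item()["image"][:,:,::-1]
a=cv2.resize(f[190:295,150:340],None,fx=3,fy=3,interpolation=cv2.INTER_CUBIC);b=cv2.resize(f[185:290,340:530],None,fx=3,fy=3,interpolation=cv2.INTER_CUBIC)
cv2.imwrite("pics/crop1.png",cv2.hconcat([a])[:, :]);cv2.imwrite("pics/crop.png",cv2.vconcat([a[:300],b[:300]]))
E
```

```text
top table z -0.0009743114583461698
blue xy [array([0.417, 0.855]), array([-0.43 , -0.025]), array([-0.   ,  0.075])]
new top rect ((0.6258866786956787, -0.23026688396930695), (0.29462704062461853, 0.3666141629219055), 10.644852638244629) 1093 0.03188109349450472
old top rect ((0.5477401614189148, 0.25484582781791687), (0.46306008100509644, 0.10204862803220749), 86.13623046875) 899
cap px [125. 157.] 457 ztop 0.2357 mid [0.7321 0.4584] ext [0.0354 0.0829]
cap px [258. 213.] 174 ztop 0.2164 mid [0.55   0.1575] ext [0.0306 0.0282]
cap px [298. 215.] 234 ztop 0.2258 mid [0.5333 0.0764] ext [0.0336 0.0311]
cap px [174. 223.] 643 ztop 0.2245 mid [0.563  0.3447] ext [0.0339 0.0329]
cap px [217. 219.] 160 ztop 0.1981 mid [0.5584 0.2502] ext [0.0274 0.0247]
scene table z 0.0008797643310321239
blue xy [array([0.412, 0.845]), array([-0.432, -0.029]), array([0.004, 0.077])]
new top rect ((0.6257472038269043, -0.22903035581111908), (0.30092960596084595, 0.3660261631011963), 10.95802116394043) 1075 0.03259697834496534
old top rect ((0.5289815664291382, 0.27941685914993286), (0.16241702437400818, 0.5227108597755432), 7.461832523345947) 466
cap px [282. 175.] 84 ztop 0.2 mid [0.5554 0.2539] ext [0.0325 0.0263]
cap px [304. 176.] 59 ztop 0.2182 mid [0.5442 0.1582] ext [0.0338 0.0305]
cap px [324. 184.] 127 ztop 0.2273 mid [0.532  0.0727] ext [0.0297 0.0283]
cap px [298. 196.] 33 ztop 0.1634 mid [0.5166 0.1605] ext [0.008  0.0291]
```

View pics/crop.png

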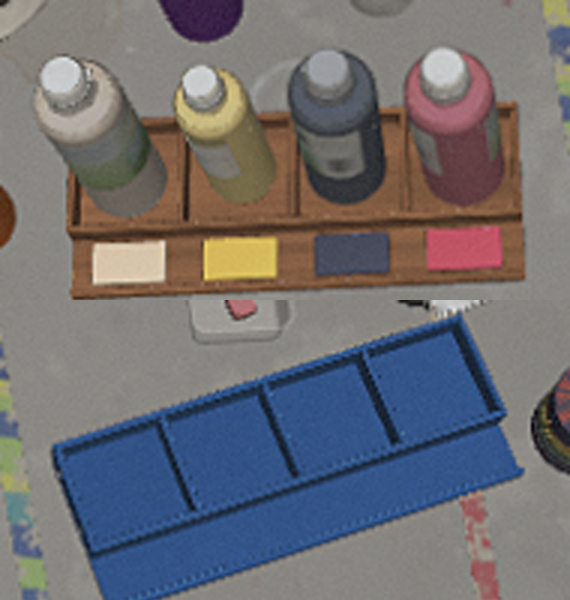

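The crop shows bays, caps and tiles clearly: oat, lemon, slate, rose from left to right, and all blue bays empty. Next I'll fit the rack outlines on clean components.

Run:
```python
from h import *
from scipy.optimize import least_squares
def rectinfo(P):
    (c,sz,a)=cv2.minAreaRect(P.astype(np.float32)); a=np.radians(a)
    if sz[0]>sz[1]: L,W,ang=sz[0],sz[1],a-np.pi/2
    else: L,W,ang=sz[1],sz[0],a
    ang=(ang+np.pi/2)%np.pi-np.pi/2
    return np.array(c).round(4),round(L,4),round(W,4),round(ang,4)
for n in("top","scene"):
    f=np.load(f"pics/{n}0.npy",allow_pickle=True).item();X=cloud(f);H=hsv(f);h,s,v=[H[...,i] for i in range(3)]
    x,y,z=[X[...,i] for i in range(3)]
    for nm,m,seed in(("new",(h>100)&(h<125)&(s>130)&(z>-.01)&(z<.05),(-.23,.6)),("old",(h>3)&(h<22)&(s>70)&(z>-.01)&(z<.05)&(y>0)&(y<.45)&(x>.38)&(x<.68),None)):
        k,l,st,c=cv2.connectedComponentsWithStats(m.astype(np.uint8));i=1+np.argmax(st[1:,4]);M=l==i
        print(n,nm,st[i],"full",rectinfo(X[M][:,:2]))
        T=M&(z>.026)&(z<.042);print("   wall tops",rectinfo(X[T][:,:2]),T.sum(),np.median(z[T]).round(4), "bay floor z",np.median(z[M&(z<.02)]).round(4))
    if n=="top":
        for nm,(u,w) in dict(oat=(193,277),lemon=(230,276),slate=(267,274),rose=(305,272)).items():
            print(nm,np.nanmean(X[w-1:w+2,u-2:u+3].reshape(-1,3),0).round(4))
```

```text
top new [ 358  190  156  100 8237] full (array([ 0.5097, -0.2534]), 0.3688, 0.1457, np.float64(0.1932))
   wall tops (array([ 0.5306, -0.2481]), 0.3666, 0.0981, np.float64(0.1972)) 1146 0.0317 bay floor z 0.007
top old [ 172  224  153   66 4368] full (array([0.5293, 0.2069]), 0.3658, 0.1583, np.float64(-0.09))
   wall tops (array([0.5453, 0.2057]), 0.3648, 0.0988, np.float64(-0.0888)) 909 0.0316 bay floor z 0.0074
oat [0.489  0.3439 0.0141]
lemon [0.4801 0.2546 0.0135]
slate [0.4738 0.1656 0.0135]
rose [0.4669 0.0747 0.0136]
scene new [ 344  251  144   67 5084] full (array([ 0.5082, -0.2508]), 0.3689, 0.1584, np.float64(0.2204))
   wall tops (array([ 0.5296, -0.2477]), 0.3659, 0.1058, np.float64(0.197)) 1147 0.0322 bay floor z 0.01
scene old [ 244  207  103   58 1617] full (array([0.5388, 0.2045]), 0.3703, 0.1886, np.float64(-0.0697))
   wall tops (array([0.5419, 0.2   ]), 0.3617, 0.1042, np.float64(-0.0655)) 515 0.0318 bay floor z 0.012
```

Run:
```python
from plant import robot
from h import *
OLD=(np.array([.5445,.2055]),-.085);NEW=(np.array([.5305,-.248]),.196)
for c,a in(OLD,NEW):
  for o in(np.pi/2,-np.pi/2):
    for dy in(.135,-.135):
      p=c+dy*np.array([-np.sin(a),np.cos(a)])
      for z in (.21,.47):
        q=robot.inverse_kinematics([*p,z],[np.pi,0,a+o]);print(a,round(o,1),dy,z,None if q is None else np.round(q,2))
p=robot.sense()["tcp_pos"]
robot.move_straight([p[0],p[1],.42],vel=.3)
robot.goto([.46,.2055,.46],[np.pi,0,OLD[1]-np.pi/2])
s=robot.sense();print(s['t'],s['tcp_pos'])
f=robot.grab_frame("wrist");cv2.imwrite("pics/w1.png",f["image"][:,:,::-1]);np.save("pics/w1.npy",f,allow_pickle=True)
print((-f["R"].T@f["t"]).round(3),f["R"].round(2).tolist())
```

```text
-0.085 1.6 0.135 0.21 [ 0.08  0.71 -1.1   1.59  0.66  1.26 -1.22]
-0.085 1.6 0.135 0.47 [ 0.03  0.54 -1.13  1.18  0.48  1.7  -1.06]
-0.085 1.6 -0.135 0.21 [ 0.35  0.36 -0.7   1.87  0.27  1.01 -0.55]
-0.085 1.6 -0.135 0.47 [ 0.47  0.21 -0.82  1.46  0.15  1.54 -0.44]
-0.085 -1.6 0.135 0.21 [ 0.11  0.75 -1.18  1.59  0.72  1.3   1.88]
-0.085 -1.6 0.135 0.47 [ 0.05  0.56 -1.18  1.18  0.51  1.71  2.06]
-0.085 -1.6 -0.135 0.21 [ 0.65  0.54 -1.17  1.85  0.55  1.13  2.34]
-0.085 -1.6 -0.135 0.47 [ 0.69  0.3  -1.18  1.45  0.28  1.58  2.59]
0.196 1.6 0.135 0.21 [ 0.62  0.3  -0.58  1.92  0.2   0.98  0.15]
0.196 1.6 0.135 0.47 [ 0.68  0.13 -0.61  1.51  0.08  1.53  0.27]
0.196 1.6 -0.135 0.21 [ 0.81  0.53 -0.4   1.55  0.22  1.11  0.56]
0.196 1.6 -0.135 0.47 [ 0.8   0.41 -0.42  1.14  0.16  1.62  0.61]
0.196 -1.6 0.135 0.21 [-0.72  0.41  1.12  1.98 -0.44  1.02 -2.33]
0.196 -1.6 0.135 0.47 [-0.95  0.15  1.28  1.58 -0.14  1.52 -2.62]
0.196 -1.6 -0.135 0.21 [ 0.37  0.5   0.24  1.58 -0.13  1.08 -2.3 ]
0.196 -1.6 -0.135 0.47 [ 0.42  0.38  0.18  1.17 -0.07  1.6  -2.36]
3.7833 [0.46055025 0.20468173 0.45984236]
[0.454 0.129 0.592] [[-1.0, 0.09, 0.0], [0.08, 0.95, 0.3], [0.03, 0.29, -0.96]]
```

View pics/w1.png

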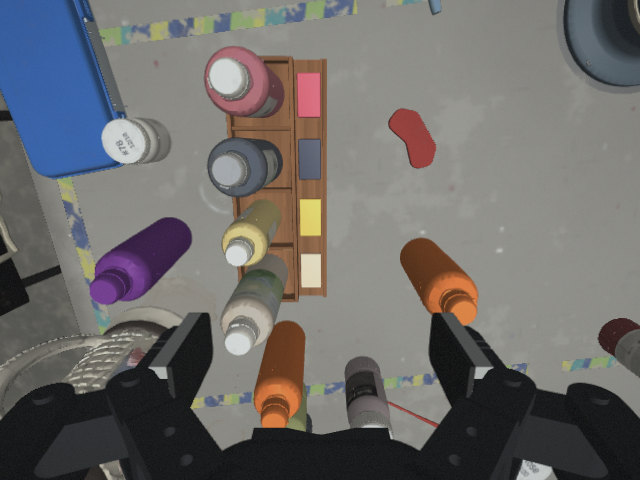

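The wrist view shows cap centres at about rose (229,77), slate (230,173), lemon (239,251) and oat (240,337), and the row is upright. I'll triangulate these with the top view and check them against the range data.

```bash
cat >> h.py <<'E'
def ray(f,uv):
    K=np.array([[f["fx"],0,f["cx"]],[0,f["fy"],f["cy"]],[0,0,1]])
    p=cv2.undistortPoints(np.array([[uv]],float),K,np.array(f["dist_coeffs"])).ravel()
    R=np.array(f["R"]);return -R.T@np.array(f["t"]),R.T@np.array([*p,1])
def tri(a,b):
    (o1,d1),(o2,d2)=a,b
    s=np.linalg.lstsq(np.c_[d1,-d2],o2-o1,rcond=None)[0]
    p,q=o1+s[0]*d1,o2+s[1]*d2;return (p+q)/2,np.linalg.norm(p-q)
E
python3 - <<'E'
from h import *
W=np.load("pics/w1.npy",allow_pickle=True).item();T=np.load("pics/top0.npy",allow_pickle=True).item()
caps=dict(rose=((299,214),(229,77),.226),slate=((262,213),(230,172),.216),lemon=((218,218),(238,252),.198),oat=((174,215),(240,337),.226))
XT,XW=cloud(T),cloud(W)
for n,(t,w,zt) in caps.items():
    out=[]
    for f,X,(u,v),nm in((T,XT,t,"top"),(W,XW,w,"wr")):
        H=hsv(f);m=(abs(X[...,2]-zt)<.007)&(H[...,1]<70)&(H[...,2]>90)
        uu,vv=np.meshgrid(range(640),range(480));m&=(abs(uu-u)<25)&(abs(vv-v)<28)
        P=X[m][:,:2].astype(np.float32);c,r=cv2.minEnclosingCircle(P);z=np.median(X[m][:,2])
        px=np.array([uu[m].mean(),vv[m].mean()]);out.append((f,px))
        print(n,nm,m.sum(),"mean",P.mean(0).round(4),"circ",np.round(c,4),round(r,4),"z",z.round(4),px.round(1))
    print("   tri",*[np.round(k,4) for k in tri(ray(*out[0]),ray(*out[1]))])
H=hsv(W);x,y,z=[XW[...,i] for i in range(3)]
for nm,(u,v) in dict(rose=(309,95),slate=(310,159),lemon=(311,217),oat=(311,271)).items(): print(nm,XW[v,u].round(4))
E
```

```text
rose top 176 mean [0.5325 0.0759] circ [0.5328 0.0752] 0.0176 z 0.2231 [297.2 213.4]
rose wr 1199 mean [0.5346 0.075 ] circ [0.5357 0.0746] 0.0172 z 0.2253 [226.5  76.6]
   tri [0.5352 0.075  0.2187] 0.0024
slate top 154 mean [0.5492 0.1577] circ [0.5499 0.1586] 0.0165 z 0.2132 [258.4 212.7]
slate wr 880 mean [0.5496 0.1575] circ [0.5507 0.1578] 0.0168 z 0.2155 [227.6 169.8]
   tri [0.5513 0.158  0.2083] 0.0001
lemon top 115 mean [0.558  0.2505] circ [0.5583 0.2509] 0.0146 z 0.1951 [216.4 217.5]
lemon wr 483 mean [0.5584 0.2508] circ [0.5597 0.2524] 0.0145 z 0.1976 [237.2 253.6]
   tri [0.5584 0.2508 0.1955] 0.0011
oat top 167 mean [0.5638 0.3445] circ [0.5634 0.3448] 0.0176 z 0.2239 [170.3 215.5]
oat wr 648 mean [0.5651 0.3438] circ [0.5664 0.3457] 0.0169 z 0.2255 [238.5 340.5]
   tri [0.5654 0.3453 0.2217] 0.0014
rose [0.4664 0.0778 0.0149]
slate [0.4735 0.1672 0.0152]
lemon [0.4805 0.2566 0.0148]
oat [0.4892 0.3477 0.0145]
```

```bash
cat >> h.py <<'E'
CAPS=dict(rose=(.534,.075,.226),slate=(.550,.158,.216),lemon=(.559,.251,.198),oat=(.5645,.345,.226))
BAY=dict(rose=.135,slate=.045,lemon=-.045,oat=-.135)
AO,AN=-.085,.196;CN=np.array([.531,-.2482]);HI=.245
def run(robot,n,dxy=(0,0)):
    x,y,top=CAPS[n];zp=top-.012;O=[np.pi,0,AO+np.pi/2];N=[np.pi,0,AN+np.pi/2]
    robot.grip(.75,60);robot.goto([x,y,top+.09],O)
    c=robot.move_straight([x,y,zp],vel=.12,contact_N=6);s=robot.sense()
    print(n,"descend",c,s["tcp_pos"].round(4),zp);zp=s["tcp_pos"][2]
    if zp>top: return
    robot.grip(0,60);s=robot.sense();print("grip",round(s["opening"]*85,1),s["gripper_force"],s["wrist_force"].round(1))
    robot.move_straight([x,y,zp+.03],vel=.08);robot.move_straight([x,y,zp+HI],vel=.25)
    print("held",round(robot.sense()["opening"]*85,1),robot.sense()["wrist_force"].round(1))
    b=CN+BAY[n]*np.array([-np.sin(AN),np.cos(AN)])+dxy
    robot.move_straight([*b,zp+HI],vel=.28,attitude=N);robot.sleep(.3)
    robot.move_straight([*b,zp+.035],vel=.2);robot.sleep(.2)
    c=robot.move_straight([*b,zp-.004],vel=.04,contact_N=5);s=robot.sense();print("place",c,s["tcp_pos"].round(4),"dz",(s["tcp_pos"][2]-zp).round(4))
    if c and s["tcp_pos"][2]-zp>.012: print("HIGH CONTACT");return
    robot.grip(.75,30);robot.move_straight([*b,top+.1],vel=.2);print("t",robot.sense()["t"])
E
python3 - <<'E'
from plant import robot
from h import *
run(robot,"rose")
f=robot.grab_frame("top");cv2.imwrite("pics/t1.png",f["image"][:,:,::-1])
E
```

```text
rose descend False [0.5346 0.0749 0.2147] 0.214
grip 30.9 59.61548567516729 [-0.3  1.2  5.6]
held 30.9 [-0.3 -0.2 -3.4]
place True [ 0.5047 -0.1157  0.215 ] dz 0.0003
t 13.6167
```

View pics/t1.png

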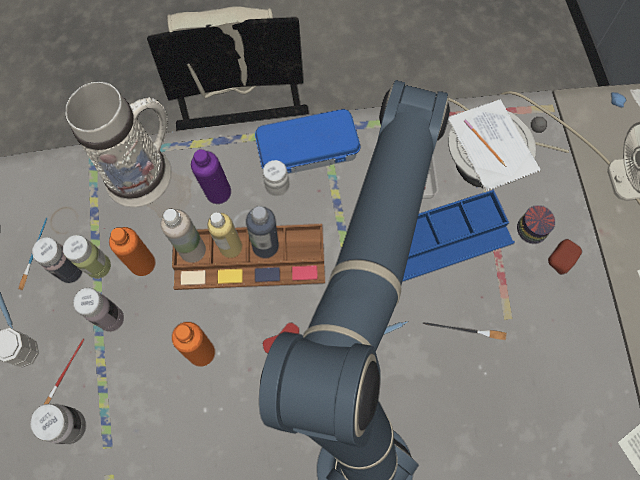

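The top view shows rose gone from the brown rack. The arm hides the blue bay, but rose touched down at the expected height (dz 0.3 mm). Slate is next, then I'll check the placing during the approach to lemon.

Run:
```python
from plant import robot
from h import *
run(robot,"slate")
robot.goto([.559,.251,.3],[np.pi,0,AO+np.pi/2])
for n in("scene","top"):
    f=robot.grab_frame(n);np.save(f"pics/{n}2.npy",f,allow_pickle=True);cv2.imwrite(f"pics/{n}2.png",f["image"][:,:,::-1])
```

```text
slate descend False [0.5506 0.1578 0.2047] 0.204
grip 30.6 59.53745266182523 [-0.1 -0.1  5.7]
held 30.8 [-0.3 -0.2 -2.7]
place True [ 0.5222 -0.204   0.2051] dz 0.0003
t 22.9833
```

View pics/top2.png

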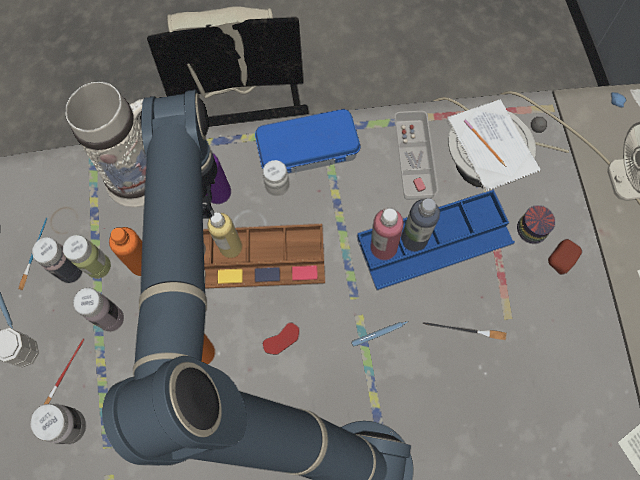

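Rose (388,217) and slate (427,207) stand upright in the two leftmost blue bays. Continuing with lemon and oat.

Run:
```python
from plant import robot
from h import *
run(robot,"lemon")
run(robot,"oat")
p=robot.sense()["tcp_pos"];robot.move_straight([p[0],p[1],.42],vel=.25);robot.goto([.5,.15,.46],[np.pi,0,1.4])
b={n:(CN+v*np.array([-np.sin(AN),np.cos(AN)])) for n,v in BAY.items()}
for n in("scene","top"):
    f=robot.grab_frame(n);cv2.imwrite(f"pics/{n}3.png",f["image"][:,:,::-1]);X=cloud(f);H=hsv(f)
    for k,c in b.items():
        zt=CAPS[k][2];m=(abs(X[...,2]-zt)<.007)&(np.hypot(X[...,0]-c[0],X[...,1]-c[1])<.04)
        d=np.array(cv2.minEnclosingCircle(X[m][:,:2].astype(np.float32))[0])-c if m.sum()>5 else None;print(n,k,m.sum(),d,np.nanmax(X[m][:,2]) if m.sum() else None)
print(robot.sense()["t"])
```

```text
lemon descend False [0.5596 0.251  0.1868] 0.186
grip 25.8 59.16057603325953 [-1.2 -0.4  5.7]
held 26.1 [-1.2  0.3 -3.9]
place True [ 0.5396 -0.2921  0.187 ] dz 0.0002
t 33.9583
oat descend False [0.5651 0.345  0.2149] 0.214
grip 31.2 59.430181916977745 [-0.2 -0.   5.3]
held 31.1 [ 0.9  0.7 -3.4]
place True [ 0.5552 -0.3816  0.2319] dz 0.017
HIGH CONTACT
scene rose 77 [-0.0001429  -0.00010999] 0.23046634946799593
scene slate 87 [-0.00474627  0.0028791 ] 0.22063168169182842
scene lemon 67 [-0.0055427   0.00456029] 0.20104633732175436
scene oat 0 None None
top rose 173 [-0.00078937  0.00033488] 0.23069342160301862
top slate 169 [-0.00222875  0.00047378] 0.21958822603524952
top lemon 116 [-0.00194848  0.00161207] 0.20299646849185687
top oat 0 None None
47.325
```

View pics/top3.png

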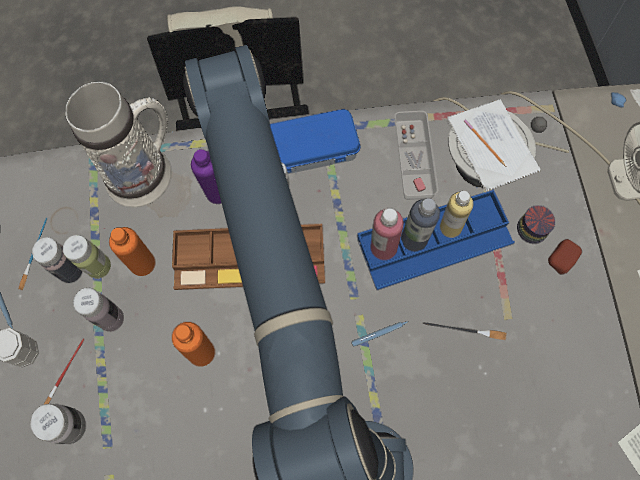

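View pics/scene3.png

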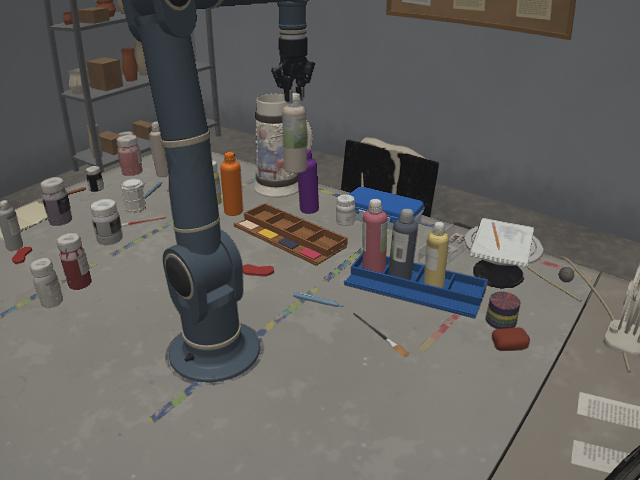

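Rose, slate and lemon stand upright in the bays, all within 6 mm of centre. Oat is still held upright at (294,130) but looks low in the grip, so I'll measure the slip and tilt.

Run:
```python
from plant import robot
from h import *
s=robot.sense();print(s["tcp_pos"].round(4),s["opening"]*85,s["gripper_force"],s["wrist_force"].round(1))
f=robot.grab_frame("scene");X=cloud(f)
cv2.imwrite("pics/s4.png",cv2.resize(f["image"][50:190,240:350,::-1],None,fx=4,fy=4,interpolation=cv2.INTER_CUBIC))
for v in list(range(90,178,6)):
    r=X[v,275:315];u=np.arange(275,315);ok=(abs(r[:,0]-.5)<.07)&(abs(r[:,1]-.15)<.08);print(v,u[ok].min() if ok.any() else None,u[ok].max() if ok.any() else None,r[ok].mean(0).round(4) if ok.any() else None)
```

```text
[0.5004 0.1489 0.4601] 31.4868358151769 59.760119576531 [-0.4 -0.3 -3.9]
90 284 303 [0.494  0.1474 0.4845]
96 285 303 [0.4914 0.1438 0.4691]
102 286 299 [0.4851 0.1445 0.4539]
108 284 304 [0.4885 0.1426 0.4367]
114 283 305 [0.4797 0.1357 0.4233]
120 283 305 [0.4777 0.1347 0.4072]
126 283 305 [0.4779 0.1354 0.3901]
132 282 306 [0.479  0.1369 0.3723]
138 282 306 [0.4758 0.1349 0.3564]
144 283 306 [0.4763 0.1341 0.339 ]
150 283 306 [0.4771 0.1354 0.3209]
156 283 306 [0.4762 0.1353 0.3035]
162 283 306 [0.4756 0.1355 0.2857]
168 284 306 [0.4744 0.1332 0.2686]
174 None None None
```

View pics/s4.png

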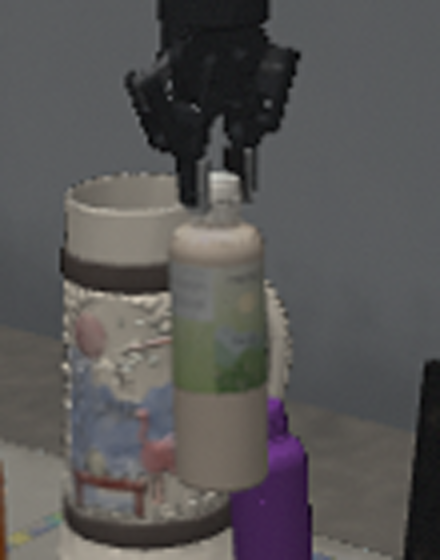

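Oat has not slipped and hangs nearly vertical. At the stop the TCP sat 2 mm off in x, so that was a real side contact. I'll go back over the bay and look closely before lowering.

Run:
```python
from plant import robot
from h import *
b=CN+BAY["oat"]*np.array([-np.sin(AN),np.cos(AN)]);zp=.2149;N=[np.pi,0,AN+np.pi/2]
robot.move_straight([*b,zp+HI],vel=.28,attitude=N);robot.sleep(.3)
robot.move_straight([*b,zp+.035],vel=.2);robot.sleep(.4)
s=robot.sense();print(s["t"],s["tcp_pos"].round(4),s["tcp_rot"].round(3),s["wrist_force"].round(1),s["torque"].round(2))
f=robot.grab_frame("scene");np.save("pics/s5.npy",f,allow_pickle=True)
w=robot.grab_frame("wrist");t=robot.grab_frame("top");np.save("pics/t5.npy",t,allow_pickle=True)
cv2.imwrite("pics/s5.png",cv2.resize(f["image"][130:340,330:610,::-1],None,fx=2.8,fy=2.8,interpolation=cv2.INTER_CUBIC))
cv2.imwrite("pics/w5.png",w["image"][:,:,::-1])
```

```text
51.3333 [ 0.5567 -0.3813  0.2507] [-3.141e+00  1.000e-03  1.766e+00] [-5.5 -0.4 -0.8] [-0.18  1.7   0.03]
```

View pics/s5.png

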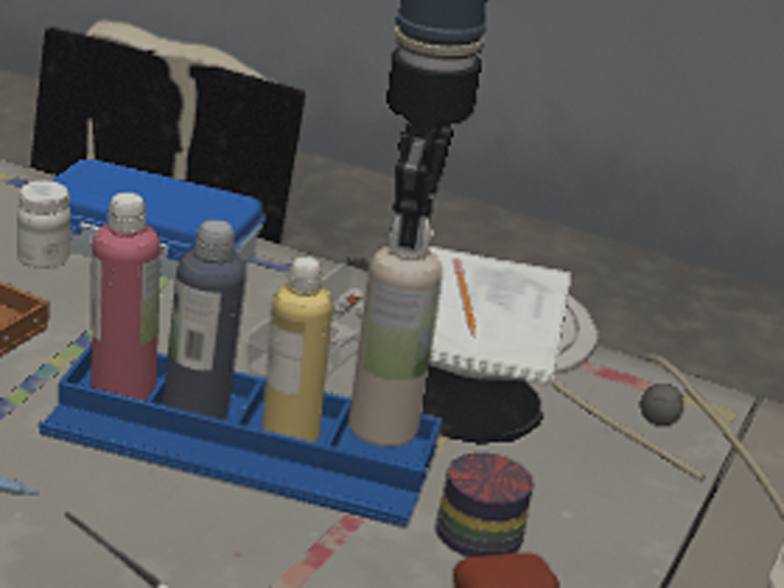

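View pics/w5.png

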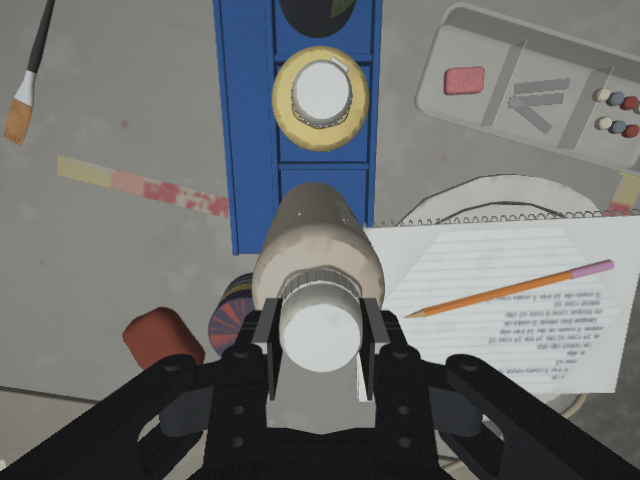

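The bottle's back touches the notepad that overhangs the rear of the rightmost bay (wrist view, pad edge ≈ (370,225); 5.5 N along −x). I'll measure that edge to see how far forward oat must go.

Run:
```python
from h import *
c,s_=np.cos(AN),np.sin(AN)
for src in("top0","scene0","t5","s5"):
    f=np.load(f"pics/{src}.npy",allow_pickle=True).item();X=cloud(f);H=hsv(f)
    d=X[...,:2]-CN;xr=d[...,0]*c+d[...,1]*s_;yr=-d[...,0]*s_+d[...,1]*c
    m=(H[...,1]<40)&(H[...,2]>150)&(X[...,2]>.04)&(X[...,2]<.17)&(xr>.02)&(xr<.3)&(yr<-.06)&(yr>-.3)
    print(src,m.sum(),"z",np.percentile(X[m][:,2],[2,50,98]).round(3))
    for y0 in np.arange(-.22,-.07,.02):
        k=m&(abs(yr-y0)<.01)
        if k.sum()>5:print("  y %.2f xmin %.4f z %.3f"%(y0,np.percentile(xr[k],1),np.median(X[k][:,2])))
```

```text
top0 5207 z [0.102 0.118 0.124]
  y -0.22 xmin 0.0290 z 0.119
  y -0.20 xmin 0.0269 z 0.119
  y -0.18 xmin 0.0253 z 0.119
  y -0.16 xmin 0.0257 z 0.119
  y -0.14 xmin 0.0256 z 0.119
  y -0.12 xmin 0.0408 z 0.111
  y -0.10 xmin 0.0846 z 0.105
scene0 1621 z [0.107 0.121 0.125]
  y -0.22 xmin 0.0855 z 0.122
  y -0.20 xmin 0.0250 z 0.121
  y -0.18 xmin 0.0254 z 0.122
  y -0.16 xmin 0.0243 z 0.122
  y -0.14 xmin 0.0225 z 0.122
  y -0.12 xmin 0.0250 z 0.121
  y -0.10 xmin 0.0814 z 0.108
t5 631 z [0.104 0.119 0.125]
  y -0.22 xmin 0.0633 z 0.119
  y -0.20 xmin 0.2137 z 0.119
  y -0.18 xmin 0.1757 z 0.119
  y -0.16 xmin 0.0547 z 0.119
  y -0.14 xmin 0.0403 z 0.119
  y -0.12 xmin 0.0360 z 0.118
s5 1827 z [0.106 0.121 0.125]
  y -0.22 xmin 0.0276 z 0.121
  y -0.20 xmin 0.0254 z 0.121
  y -0.18 xmin 0.0252 z 0.121
  y -0.16 xmin 0.0249 z 0.121
  y -0.14 xmin 0.1534 z 0.122
  y -0.12 xmin 0.2186 z 0.123
```

The notepad edge is at x_r ≈ +25 mm and z ≈ 0.12, about 9 mm inside the space oat needs, and that is more than the bay's play. I'll park oat back in its old bay, push the pad about 20 mm away with closed fingers, then check.

Run:
```python
from plant import robot
from h import *
zp=.2149;O=[np.pi,0,AO+np.pi/2];N=[np.pi,0,AN+np.pi/2]
R=np.array([[np.cos(AN),-np.sin(AN)],[np.sin(AN),np.cos(AN)]])
P=lambda x,y:CN+R@[x,y]
b=P(0,-.135);ob=[.5651,.345]
robot.move_straight([*b,zp+HI],vel=.25)
robot.move_straight([*ob,zp+HI],vel=.35,attitude=O);robot.sleep(.2)
robot.move_straight([*ob,zp+.035],vel=.22)
c=robot.move_straight([*ob,zp-.003],vel=.05,contact_N=5);s=robot.sense();print("park",c,s["tcp_pos"].round(4),s["t"])
if c and s["tcp_pos"][2]-zp>.01: raise SystemExit("high")
robot.grip(.75,30);robot.move_straight([*ob,.33],vel=.25)
robot.goto([*P(-.04,-.17),.3],N);robot.grip(0,30)
robot.move_straight([*P(-.04,-.17),.112],vel=.2,contact_N=15)
c=robot.move_straight([*P(.03,-.17),.112],vel=.04,contact_N=3)
p=robot.sense()["tcp_pos"];xr=(R.T@(p[:2]-CN))[0];print("touch",c,xr.round(4),robot.sense()["wrist_force"].round(1))
c=robot.move_straight([*P(xr+.022,-.17),.112],vel=.04,contact_N=30)
s=robot.sense();print("push",c,(R.T@(s["tcp_pos"][:2]-CN)).round(4),s["wrist_force"].round(1))
robot.move_straight([*P(-.04,-.17),.112],vel=.15);robot.move_straight([*P(-.04,-.17),.33],vel=.25)
robot.goto([.55,.25,.4],O)
c,s_=np.cos(AN),np.sin(AN)
for n in("top","scene"):
    f=robot.grab_frame(n);X=cloud(f);H=hsv(f);cv2.imwrite(f"pics/{n}6.png",f["image"][:,:,::-1])
    d=X[...,:2]-CN;x_=d[...,0]*c+d[...,1]*s_;yr=-d[...,0]*s_+d[...,1]*c
    m=(H[...,1]<40)&(H[...,2]>150)&(X[...,2]>.09)&(X[...,2]<.14)&(x_>.0)&(x_<.3)&(yr<-.06)&(yr>-.3)
    for y0 in np.arange(-.22,-.07,.02):
        k=m&(abs(yr-y0)<.01)
        if k.sum()>5:print(n,"  y %.2f xmin %.4f"%(y0,np.percentile(x_[k],1)))
print(robot.sense()["t"])
```

```text
park True [0.5649 0.3448 0.2152] 56.6667
touch True 0.0151 [-0.8 -1.3 -0. ]
push True [ 0.015  -0.1696] [-1.7 -1.   1.1]
top   y -0.22 xmin 0.0285
top   y -0.20 xmin 0.0266
top   y -0.18 xmin 0.0257
top   y -0.16 xmin 0.0251
top   y -0.14 xmin 0.0254
top   y -0.12 xmin 0.0395
top   y -0.10 xmin 0.0830
scene   y -0.22 xmin 0.0275
scene   y -0.20 xmin 0.0251
scene   y -0.18 xmin 0.0262
scene   y -0.16 xmin 0.0246
scene   y -0.14 xmin 0.0204
scene   y -0.12 xmin 0.0238
scene   y -0.10 xmin 0.0799
67.8583
```

View pics/top6.png

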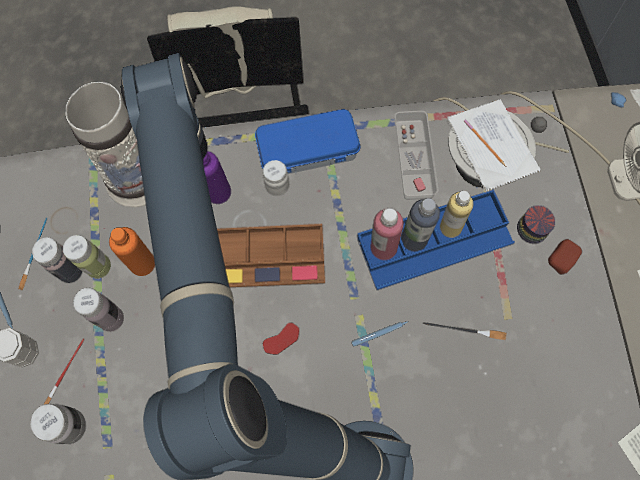

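The pad did not yield; the push stopped at 30 N with the edge still at +25 mm, so it is effectively fixed. Instead I'll regrasp oat, lean it 0.05 rad towards the robot and lower it along its own axis. That clears the pad edge, and after release it will rest with only a slight lean.

Run:
```python
from plant import robot
from h import *
from scipy.spatial.transform import Rotation as Ro
O=[np.pi,0,AO+np.pi/2];zp=.2149;th=.05
R=np.array([[np.cos(AN),-np.sin(AN)],[np.sin(AN),np.cos(AN)]])
ob=np.array([.5651,.345])
robot.grip(.75,60);robot.goto([*ob,.31],O)
w=robot.grab_frame("wrist");X=cloud(w);H=hsv(w)
m=(abs(X[...,2]-.226)<.007)&(np.hypot(X[...,0]-ob[0],X[...,1]-ob[1])<.03)&(H[...,1]<70)
c=np.array(cv2.minEnclosingCircle(X[m][:,:2].astype(np.float32))[0]);print("cap",m.sum(),c.round(4),np.median(X[m][:,2]).round(4))
if m.sum()>200 and np.linalg.norm(c-ob)<.012: ob=c
robot.move_straight([*ob,zp],vel=.12,contact_N=6);print(robot.sense()["tcp_pos"].round(4))
zp=robot.sense()["tcp_pos"][2]
robot.grip(0,60);print(robot.sense()["opening"]*85)
robot.move_straight([*ob,zp+.03],vel=.1);robot.move_straight([*ob,zp+HI],vel=.3)
u=np.r_[R@[-np.sin(th),0],np.cos(th)]
ax=np.r_[R@[0,1],0]
N=(Ro.from_rotvec(-th*ax)*Ro.from_euler("xyz",[np.pi,0,AN+np.pi/2])).as_euler("xyz")
foot=np.r_[CN+R@[-.005,-.131],.008+.0017]
F=foot+u*(zp-.008)
robot.move_straight(F+u*HI,vel=.3,attitude=N);robot.sleep(.3)
robot.move_straight(F+u*.09,vel=.2);robot.sleep(.2);f0=robot.sense()["wrist_force"]
c=robot.move_straight(F+u*.03,vel=.06,contact_N=6);s=robot.sense();print("a",c,((s["tcp_pos"]-F)@u).round(4),(s["wrist_force"]-f0).round(1))
if not c:
    c=robot.move_straight(F-u*.004,vel=.04,contact_N=5);s=robot.sense();print("b",c,((s["tcp_pos"]-F)@u).round(4),(s["wrist_force"]-f0).round(1))
f=robot.grab_frame("scene");cv2.imwrite("pics/s7.png",cv2.resize(f["image"][130:340,330:610,::-1],None,fx=2.8,fy=2.8,interpolation=cv2.INTER_CUBIC))
print(s["t"])
```

```text
cap 2138 [0.5662 0.3472] 0.2254
[0.5669 0.3472 0.2158]
31.158211268439494
a False 0.0305 [ 0.5  0.9 -0.3]
b True 0.0237 [-0.1  1.8  8.4]
77.3333
```

View pics/s7.png

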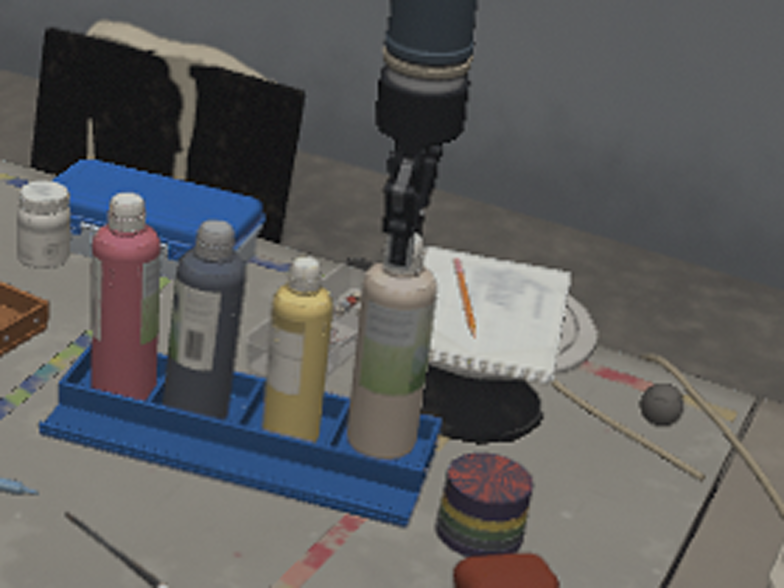

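The picture shows oat's foot at about (383,455), apparently on the front wall top (contact 24 mm high). I'll fit the bottle's actual axis with a cylinder fit before correcting.

```bash
cat >> h.py <<'E'
from scipy.optimize import least_squares
RN=np.array([[np.cos(AN),-np.sin(AN)],[np.sin(AN),np.cos(AN)]])
def axis(f,guess,r,z0,z1):
    X=cloud(f).reshape(-1,3);ok=(X[:,2]>z0)&(X[:,2]<z1)
    L=np.c_[(X[:,:2]-CN)@RN,X[:,2]]
    P=L[ok&(np.hypot(L[:,0]-guess[0],L[:,1]-guess[1])<r+.012)]
    g=lambda p:np.hypot(P[:,0]-p[0]-p[2]*(P[:,2]-.1),P[:,1]-p[1]-p[3]*(P[:,2]-.1))-r
    q=least_squares(g,[*guess,0,0],loss="soft_l1",f_scale=.002)
    return len(P),q.x.round(4),"foot@.008",(q.x[:2]-q.x[2:]*.092).round(4)
E
python3 - <<'E'
from plant import robot
from h import *
f=robot.grab_frame("scene");t=robot.grab_frame("top")
for n,r,top in(("rose",.033,.16),("slate",.0335,.15),("lemon",.0285,.14),("oat",.034,.18)):
    print(n,axis(f,(0 if n!="oat" else -.01,BAY[n]),r,.06,top))
s=robot.sense();print((RN.T@(s["tcp_pos"][:2]-CN)).round(4),s["tcp_pos"][2],s["wrist_force"].round(1),s["torque"].round(2))
E
```

```text
rose (762, array([1.000e-04, 1.341e-01, 7.300e-03, 2.470e-02]), 'foot@.008', array([-0.0006,  0.1318]))
slate (714, array([-0.0017,  0.051 ,  0.0143, -0.0194]), 'foot@.008', array([-0.003 ,  0.0527]))
lemon (554, array([-0.002 , -0.0416,  0.0165,  0.0275]), 'foot@.008', array([-0.0035, -0.0441]))
oat (1039, array([-0.012 , -0.1326, -0.028 ,  0.0129]), 'foot@.008', array([-0.0094, -0.1337]))
[-0.016  -0.1315] 0.24098615412638302 [0.1 0.5 5.7] [0.04 0.07 0.01]
```

The foot is about 4 mm closer to the robot than intended, because the bottle tilted slightly in the grip. I'll raise it 20 mm, correct the tilt and position, lower it again and release.

Run:
```python
from plant import robot
from h import *
from scipy.spatial.transform import Rotation as Ro
zp=.2158;th=.05;tt=.065
u=np.r_[RN@[-np.sin(th),0],np.cos(th)]
N=(Ro.from_rotvec(-tt*np.r_[RN@[0,1],0])*Ro.from_euler("xyz",[np.pi,0,AN+np.pi/2])).as_euler("xyz")
F=np.r_[CN+RN@[-.004,-.132],.0097]+u*(zp-.008)
robot.move_straight(F+u*.045,vel=.08,attitude=N);robot.sleep(.2)
f=robot.grab_frame("scene");print(axis(f,(-.01,-.135),.034,.08,.2))
f0=robot.sense()["wrist_force"]
c=robot.move_straight(F-u*.004,vel=.04,contact_N=6);s=robot.sense();h=((s["tcp_pos"]-F)@u);print("b",c,h.round(4),(s["wrist_force"]-f0).round(1))
f=robot.grab_frame("scene");print(axis(f,(-.01,-.135),.034,.05,.17));print(s["t"])
if h<.006:
    robot.grip(.55,30);robot.grip(.8,30)
    robot.move_straight(F+np.array([0,0,.11]),vel=.15)
    f=robot.grab_frame("scene");print("released",axis(f,(-.006,-.135),.034,.05,.17),robot.sense()["t"])
cv2.imwrite("pics/s8.png",cv2.resize(f["image"][130:340,330:610,::-1],None,fx=2.8,fy=2.8,interpolation=cv2.INTER_CUBIC))
```

```text
(1052, array([-0.0096, -0.1328, -0.0384,  0.0132]), 'foot@.008', array([-0.0061, -0.134 ]))
b True -0.0003 [ 0.2 -0.7  8.3]
(998, array([-0.0079, -0.1326, -0.0443,  0.0113]), 'foot@.008', array([-0.0039, -0.1336]))
79.2083
released (1032, array([-0.0038, -0.1332, -0.0004, -0.0037]), 'foot@.008', array([-0.0037, -0.1329])) 80.85
```

View pics/s8.png

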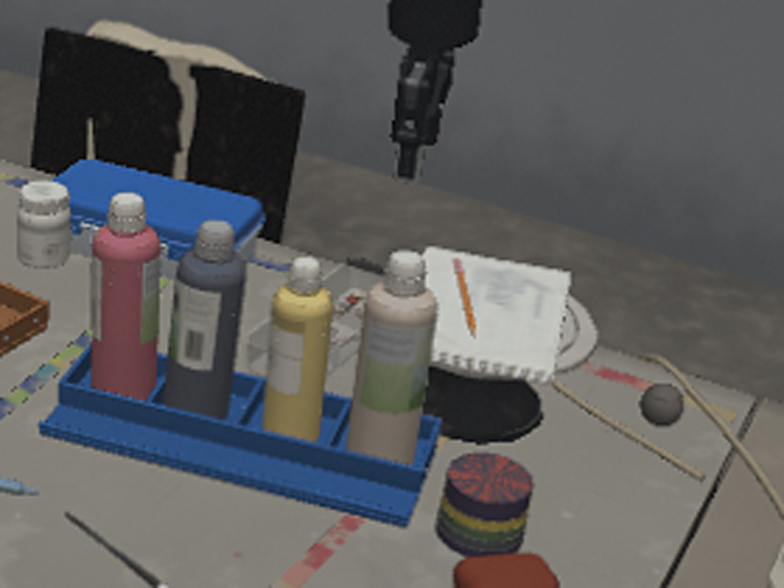

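All four bottles stand in the blue bays. Oat's foot is about 4 mm from the bay centre with a lean of about 0.01–0.02 rad, and the gripper is clear.

Run:
```python
from plant import robot
from h import *
robot.sleep(1)
f=robot.grab_frame("scene");print(axis(f,(-.006,-.135),.034,.05,.17),robot.sense()["t"])
print(robot.close_job())
```

```text
(1031, array([-0.0039, -0.1333,  0.0027,  0.0002]), 'foot@.008', array([-0.0041, -0.1333])) 81.9
the job is handed in; nothing more can be done
None
```

The job was handed in at about 82 s with all four bottles upright in the blue rack in reverse order (rose, slate, lemon, oat from left to right), each measured within about 8 mm of its bay centre, though oat probably rests lightly against a fixed notepad overhanging its bay (lean about 0.02 rad or less).

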